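Lock a robot joint at its zero position

ROBOT

A 6-joint arm with a two-finger parallel gripper is mounted at the origin on the work surface. World frame = base frame: x ahead of the robot, y to its left, z up, the work surface at z = 0. Lengths are in m, angles in rad, forces in N, time in s.
With the tool pointing down it reaches from about 0.3 to 0.75 m from the base axis. Payload 8.5 kg.
Tool frame: the origin (TCP) lies on the centre line of the jaws, within the pads' length; the fingertips stand 14 mm ahead of it and the grasp point (between the pads) lies 5 mm behind it; z points along the fingers, y is the line along which they close (so a half turn about z gives the same grasp; the last joint's range is limited). The gripper opens to 85 mm and grips with 20 to 120 N. Pads are 22 mm wide; open, the fingers measure 114 mm over their backs; the gripper's body (76 mm by 85 mm) begins 54 mm behind the grasp point. The pads swing forward as they close: fully open they stand 13 mm farther back than shut.
Start: joints at [-1.333, 0.381, 1.297, -0, 1.464, -0.215], TCP at [0.241, -0.495, 0.245] pointing down, gripper open.
Joint ranges: [-3.11, 3.11], [-0.89, 2.33], [0.22, 2.48], [-1.42, 4.56], [0.17, 2.85], [-2.88, 2.88]. Speed limits (rad/s): [2.39, 2.39, 3.14, 3.14, 3.14, 3.14].

INTERFACE

Orientations are given as a unit quaternion [w, x, y, z].
In Python, from bench import r, vision, order gives the robot as it stands. Calls block until the motion is done:
- r.goto(position, orientation): joint-space move of the TCP to a pose.
- r.move_straight(position, ori=None, max_speed=0.15, until_force=None): straight line of the TCP; ori=None keeps the orientation; max_speed is the mean speed in m/s. With until_force (N) it stops when the force on the tool has changed by that much, and returns True; else False.
- r.move_joints(angles): joint-space move.
- r.grip(opening, force=None): finger opening in m; force is the grip in N (None keeps the last); returns when the fingers have stopped.
- r.dwell(seconds).
- r.ik(position, orientation): joint angles nearest the present ones, or None.
- r.read_state(): the state.
- vision.camera(name): name is "scene" or "top"; returns (picture, depth): 420x560x3 uint8, red, green, blue; 420x560 float32, m along the optical axis (not along the pixel's ray), 0 where there is no reading.
- vision.camera_info(name): a dict with "vertical_fov" (degrees; the focal length in pixels is half the picture's height over the tangent of half this angle, whatever the lens; pixels are square), "cx", "cy" (the principal point, pixels), "D" ([k1, k2, p1, p2, k3] as OpenCV has them; the pictures are not rectified), "cam_to_world" (4x4, takes a point from camera to world coordinates). Camera axes: x right, y up, looking along -z (the intrinsics and any distortion apply to the point x, -y, -z); pixel columns grow to the right and rows downward; lengths in m; the calibration is good to about 2 mm. A picture is of the moment at which its call begins. camera_info takes no time and is no camera call.
A pose or a line that the arm cannot do raises r.MotionError and nothing moves.
- order.close_job(): hands the job in; it is judged then, once.
The state is a dict: "time_s": time; "qpos": joint angles; "joint_vel": joint speeds; "joint_torque": joint torques, N m; "ee_pos": TCP position; "eef_rot": TCP orientation; "ft_force": force on the tool from outside, world axes, zero at the start; "moment": the same for the moment, N m; "gripper_width": finger opening in m; "grasp_force": force on a finger pad.
Only numpy, scipy, OpenCV 4.12 (cv2) and the standard library are available. Lean on these libraries where they do the work, as an engineer would, in place of code of your own. Each camera call takes 0.05 s, during which the arm holds its last target. There are 200 camera calls.

TASK

Lock the robot joint on the bench at its zero position: turn the lock pin's T-handle out of its parked position so that its stop bar can sink into the collar's slot, and turn the hub until the flange's keyway lies under the pin and the pin is fully home in it. Leave the parts lying around the joint where they are.

Things in the scene. Friction and masses are not known exactly. Their poses are not given: they have to be found in the camera images.
- joint_module: Grey cast robot joint, axis upright, fixed to the bench, 216 mm across its foot. Origin: centre of its underside, on the joint axis; z up. On top turns a steel flange with a round hub. On the module's +y side an aluminium bracket (46 mm wide, up to 104 mm high, out to 119 mm from the axis) reaches over the flange and carries a steel guide collar with the lock pin.
- hub (a point): Centre of the hub's flat top, on the joint axis, 156 mm above the bench (fixed: does not turn with the hub). The hub is a smooth round steel boss, 44 mm in diameter, from 83 to 156 mm above the bench, in one piece with the flange; grip it to turn them. Turning takes about 0.3 N m, and it stays where it is left.
- flange_top (a point): Centre of the flange's top face, on the axis, 83 mm above the bench (fixed: does not turn). Flange 185 mm across, 18 mm thick. Its rim has one keyway: an 18 mm wide radial notch right through it, 62 to 92 mm from the axis. At the start it lies 40 to 165 degrees clockwise (from above) of the lock pin: turn the hub anticlockwise to bring it there. The end stop is 34 degrees past that.
- collar (a point): Centre of the guide collar's top rim, 82 mm from the joint axis on the module's +y side, 152 mm above the bench (fixed). Collar 36 mm across, bored for the pin. A slot 15.6 mm wide runs across it along the module's x axis (at right angles to the line from the hub), open at the top, 28 mm deep.
- lock_pin: Loose steel lock pin, about 0.2 kg, 14 mm in diameter, 107 mm long with its handle, upright in the collar. Origin: centre of its lower tip; z up. Tip height above the bench: 97 mm parked (stop bar lying on the collar's rim, across the slot); 83 mm riding on the flange (stop bar part-way down the slot); 69 mm fully home, 14 mm deep in the keyway, which then locks the flange.
- stop_bar (a point): Middle of the stop bar's underside, 55 mm above the pin's tip. The bar crosses the pin along the pin's x axis: 34 mm long, 12 mm wide, 8 mm high. Turned in line with the collar's slot (within about 6 degrees) it sinks into it under the pin's own weight. Fully home it sits on the slot's bottom. The pin has 2 mm of room to each side in the keyway.
- handle (a point): Middle of the lock pin's black T-handle, 99 mm above the pin's tip: a bar 72 mm long along the pin's x axis, 14 mm wide, 16 mm high. Between it and the stop bar's top lie 28 mm of free stem, 12 mm in diameter.
- gear_blank: White plastic gear blank lying near the joint, 84 mm across, 24 mm high; origin under its centre. To be left alone.
- motor: Small upright dark steel motor near the joint, 52 mm in diameter, 70 mm high with its shaft; origin under its centre. To be left alone.
- solder_reel: Grey metal solder reel standing on its flange near the joint, 60 mm across, 40 mm high; origin under its centre. To be left alone.
- circuit_board: Green circuit board lying flat, 130 by 85 mm; origin under its centre. To be left alone.
Not all that is in view belongs to the job. Leave any brown or pink look-alike of the lock_pin alone.

How it is judged:
By the outcome, as a careful person would: the job done as asked, in the order asked, and still so for the second after the job is handed in, with the robot touching nothing.
It also fails if it takes over 58 s, if anything falls off the work surface, if the arm or the gripper's body presses on something with over 40 N, if the wrist force passes 120 N, or if a joint passes its speed limit or range.

## Working session

There is one attempt and no reset: what is moved stays moved. The work goes in short steps, each a Python script; the robot and the scene stay as the last script left them, time stands still between calls to the robot, and variables do not carry over. Pictures are saved under pics/ and viewed, at most 10 in all, crops included, and the job is handed in when it is done.

```bash
ls; mkdir -p pics; cat > h.py <<'E'
import numpy as np, cv2
from bench import r, vision, order
def snap(n):
    im,d=vision.camera(n); return im,d
def K(n):
    c=vision.camera_info(n); f=210/np.tan(np.radians(c["vertical_fov"])/2)
    return np.array([[f,0,c["cx"]],[0,f,c["cy"]],[0,0,1.]]),np.array(c["D"],float),np.array(c["cam_to_world"])
def pts(n,px,d):  # pixels + depth -> world
    k,D,T=K(n); px=np.asarray(px,float).reshape(-1,1,2)
    u=cv2.undistortPoints(px,k,D)[:,0]; d=np.asarray(d).reshape(-1,1)
    p=np.hstack([u[:,:1],-u[:,1:],-np.ones((len(u),1))])*d
    return p@T[:3,:3].T+T[:3,3]
def plane(n,px,z):
    a=pts(n,px,np.ones(len(np.reshape(px,(-1,2))))); o=K(n)[2][:3,3]; v=a-o
    return o+v*((z-o[2])/v[:,2])[:,None]
def cloud(n,d):
    v,u=np.nonzero(d>0); return np.c_[u,v],pts(n,np.c_[u,v],d[v,u])
def save(f,im): cv2.imwrite('pics/'+f,im[...,::-1])
def q(yaw): # tool down, closing line (tool y) at angle yaw
    from scipy.spatial.transform import Rotation as R
    y=np.array([np.cos(yaw),np.sin(yaw),0]); z=np.array([0,0,-1.]); x=np.cross(y,z)
    a=R.from_matrix(np.c_[x,y,z]).as_quat(); return a[[3,0,1,2]]
E
python3 - <<'E'
from h import *
for n in("scene","top"):
    im,d=snap(n); save(n+'0.png',im); np.savez(n+'0.npz',im=im,d=d); k,D,T=K(n); print(n,k[0,0],D,T.round(3).tolist(),(d>0).mean())
E
```

```text
pics
scene 419.45037841719056 [0.03065849 0.         0.         0.         0.        ] [[-0.498, -0.546, 0.674, 1.166], [0.867, -0.314, 0.387, 0.416], [0.0, 0.777, 0.63, 0.729], [0.0, 0.0, 0.0, 1.0]] 0.9950552721088436
top 426.8564521532568 [0.02414504 0.         0.         0.         0.        ] [[0.01, 0.993, -0.118, 0.427], [-1.0, 0.01, 0.001, 0.061], [0.003, 0.118, 0.993, 1.15], [0.0, 0.0, 0.0, 1.0]] 0.9961479591836735
```

View pics/scene0.png

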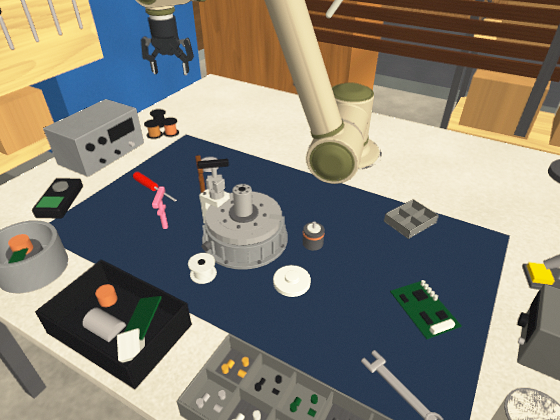

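View pics/top0.png

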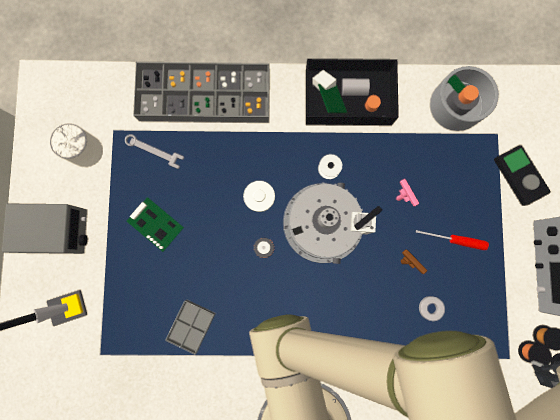

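Candidates for the lock pin are the black-handled pin in the collar at top (370,217) / scene (212,163), the pink look-alike at top (407,192) / scene (160,205), and the brown one at top (412,262) / scene (200,175). By the description it is the black-handled one. I'll check it in a close crop and measure.

```bash
python3 - <<'E'
from h import *
A=np.load('top0.npz');B=np.load('scene0.npz')
a=cv2.resize(A['im'][172:272,270:400],None,fx=4,fy=4,interpolation=cv2.INTER_CUBIC)
b=cv2.resize(B['im'][145:275,185:300],None,fx=3.07,fy=3.07,interpolation=cv2.INTER_CUBIC)
h=min(a.shape[0],b.shape[0]); im=np.hstack([a[:h],b[:h]]); im=cv2.resize(im,(800,int(h*800/im.shape[1]))); save('crop0.png',im); print(im.shape,a.shape,b.shape)
for n,Z in(("top",A),("scene",B)):
    px,P=cloud(n,Z['d'])
    m=(np.abs(P[:,0]-.48)<.3)&(np.abs(P[:,1]+.05)<.3)
    px,P=px[m],P[m]; col=Z['im'][px[:,1],px[:,0]].astype(int)
    # flange ring, hub top
    f=np.abs(P[:,2]-.083)<.006; 
    hu=(np.abs(P[:,2]-.156)<.005)
    med=lambda m:(P[m].min(0).round(3),P[m].max(0).round(3),np.median(P[m],0).round(4),m.sum())
    print(n,'flange',med(f)); print(' z.156',med(hu))
    ct=np.median(P[f],0); 
    hub=hu&(np.hypot(*(P-ct)[:,:2].T)<.035); print(' hub',med(hub), cv2.minEnclosingCircle(P[hub][:,:2].astype(np.float32)))
    bl=(P[:,2]>.165)&(P[:,2]<.25)&(col.max(1)<70); print(' handle',med(bl), cv2.minAreaRect(P[bl][:,:2].astype(np.float32)))
    e=np.linalg.svd(P[bl][:,:2]-P[bl][:,:2].mean(0),full_matrices=False)[2][0];print('  ax',np.degrees(np.arctan2(e[1],e[0])),np.percentile(P[bl][:,2],[50,90]))
E
```

```text
(365, 800, 3) (400, 520, 3) (399, 353, 3)
top flange (array([ 0.424, -0.26 ,  0.077]), array([0.62 , 0.04 , 0.089]), array([ 0.5302, -0.0475,  0.0839]), np.int64(3294))
 z.156 (array([ 0.181, -0.149,  0.151]), array([0.55 , 0.13 , 0.161]), array([ 0.5198, -0.0449,  0.1562]), np.int64(462))
 hub (array([ 0.507, -0.071,  0.151]), array([ 0.55 , -0.029,  0.161]), array([ 0.5286, -0.0499,  0.1564]), np.int64(269)) ((0.529167652130127, -0.0506986640393734), 0.02184215746819973)
 handle (array([ 0.181, -0.162,  0.19 ]), array([0.55 , 0.042, 0.209]), array([ 0.5243, -0.1314,  0.2042]), np.int64(196)) ((0.36803489923477173, -0.05228623002767563), (0.0375080332159996, 0.41864854097366333), 62.81560134887695)
  ax 151.48500027407482 [0.20423928 0.20645142]
scene flange (array([ 0.264, -0.252,  0.077]), array([0.62 , 0.119, 0.089]), array([ 0.5507, -0.0251,  0.0832]), np.int64(2351))
 z.156 (array([ 0.18 , -0.146,  0.151]), array([0.55 , 0.133, 0.161]), array([ 0.5147, -0.0329,  0.156 ]), np.int64(491))
 hub (array([ 0.517, -0.059,  0.151]), array([ 0.55 , -0.026,  0.159]), array([ 0.5361, -0.0388,  0.1558]), np.int64(118)) ((0.5321775674819946, -0.04259246960282326), 0.020557496696710587)
 handle (array([ 0.272, -0.159,  0.187]), array([0.548, 0.024, 0.207]), array([ 0.5229, -0.1249,  0.2003]), np.int64(239)) ((0.41620925068855286, -0.06166290491819382), (0.03535523638129234, 0.3194264769554138), 57.84114074707031)
  ax -31.889622985425845 [0.20031707 0.20434294]
```

View pics/crop0.png

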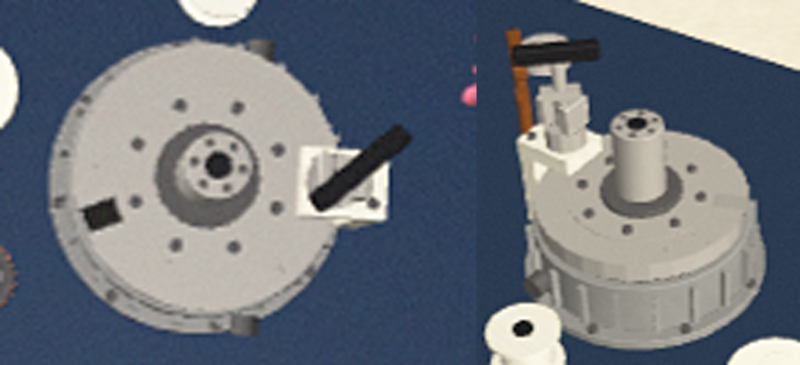

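```bash
cat >> h.py <<'E'
def handle(n,im,d,c=(.529,-.050)):
    """handle mask by colour+height near the collar; returns centre, axis angle deg, top z"""
    px,P=cloud(n,d); col=im[px[:,1],px[:,0]].astype(int)
    m=(P[:,2]>.165)&(P[:,2]<.23)&(col.max(1)<75)&(np.hypot(P[:,0]-.525,P[:,1]+.132)<.06)
    zt=np.percentile(P[m][:,2],70); 
    Q=plane(n,px[m],zt-.004)[:,:2]; rc=cv2.minAreaRect(Q.astype(np.float32))
    b=cv2.boxPoints(rc); e=b[1]-b[0] if np.linalg.norm(b[1]-b[0])>np.linalg.norm(b[2]-b[1]) else b[2]-b[1]
    return np.r_[rc[0],zt],np.degrees(np.arctan2(e[1],e[0]))%180,rc[1],m.sum()
E
python3 - <<'E'
from h import *
A=np.load('top0.npz');B=np.load('scene0.npz')
for n,Z in(("top",A),("scene",B)):
    print(n,handle(n,Z['im'],Z['d']))
    px,P=cloud(n,Z['d'])
    m=(np.abs(P[:,2]-.156)<.004)&(np.hypot(P[:,0]-.529,P[:,1]+.05)<.04)
    Q=plane(n,px[m],.156)[:,:2].astype(np.float32); print(' hub',cv2.minEnclosingCircle(Q), (Q.min(0)+Q.max(0))/2,m.sum())
im=A['im']; g=im.max(2)
w=np.zeros_like(g); w[215:245,285:312]=1
v,u=np.nonzero((g<75)&(w>0)); print(len(u),u.min(),u.max(),v.min(),v.max())
Q=plane('top',np.c_[u,v],.078); k=Q.mean(0); print(k,np.ptp(Q,axis=0))
# flange rim circle from top depth
px,P=cloud('top',A['d']); m=(np.abs(P[:,2]-.083)<.004)&(np.hypot(P[:,0]-.529,P[:,1]+.05)<.099)
Q=plane('top',px[m],.083)[:,:2].astype(np.float32); print('flange',cv2.minEnclosingCircle(Q))
print(r.read_state()['time_s'])
E
```

```text
top (array([ 0.52392364, -0.13175431,  0.20533376]), np.float32(128.86632), (0.013844622299075127, 0.07272843271493912), np.int64(192))
 hub ((0.5290077924728394, -0.050451237708330154), 0.021770423278212547) [ 0.5286629  -0.04987021] 257
scene (array([ 0.52453214, -0.12789862,  0.20294057]), np.float32(128.1351), (0.03323914110660553, 0.07224587351083755), np.int64(233))
 hub ((0.529900074005127, -0.045857157558202744), 0.023855671286582947) [ 0.5294746  -0.04633341] 186
54 293 302 226 234
[0.50232671 0.02140302 0.078     ] [0.02027571 0.02266647 0.        ]
flange ((0.52834552526474, -0.050666239112615585), 0.09229429066181183)
0.1
```

The keyway is the dark notch at top (298,230), about 156° clockwise of the pin. The handle is parked about 48° from the slot. Next I grip the handle and turn it.

```bash
cat > p1.py <<'E'
from h import *
R=np.radians
pin=np.array([.5242,-.1298]); 
s=lambda:(lambda t:print(round(t['time_s'],2),np.round(t['ee_pos'],4),np.round(t['ft_force'],1),round(t['gripper_width'],4),round(t['grasp_force'],1),np.round(t['qpos'],2)))(r.read_state())
best=None
for k in(0,180,-180):
    a=r.ik([*pin,.26],q(R(38.9+k))); b=r.ik([*pin,.26],q(R(86.6+k)))
    if a is None or b is None: continue
    print(k,np.round(a,2),np.round(b,2))
    c=max(abs(a[5]),abs(b[5]))
    if best is None or c<best[0]: best=(c,k)
k=best[1]
r.goto([*pin,.26],q(R(38.9+k))); r.grip(.045,20)
print(r.move_straight([*pin,.191],max_speed=.08,until_force=15)); s()
r.grip(.005,20); s()
r.move_straight([*pin,.191],ori=q(R(86.6+k)),max_speed=.03); s()
im,d=snap('top'); print(handle('top',im,d))
r.grip(.045); r.dwell(.3); s()
r.move_straight([*pin,.26],max_speed=.1)
r.goto([.5292,-.0483,.26],q(R(86.6+k)));s()
for n in('top','scene'):
    im,d=snap(n); print(handle(n,im,d)); save(n+'1.png',im); np.savez(n+'1.npz',im=im,d=d)
E
python3 p1.py
```

```text
0 [-0.46  0.35  1.3  -0.    1.49 -1.14] [-0.46  0.35  1.3  -0.    1.49 -1.97]
180 [-0.46  0.35  1.3  -0.    1.49  2.  ] [-0.46  0.35  1.3  -0.    1.49  1.17]
-180 [-0.46  0.35  1.3  -0.    1.49  2.  ] [-0.46  0.35  1.3  -0.    1.49  1.17]
False
3.28 [ 0.5244 -0.1299  0.1915] [-0.7 -0.5 -0.4] 0.0452 0.0 [-0.46  0.41  1.42 -0.    1.32 -1.14]
3.66 [ 0.5242 -0.13    0.1914] [-1.7 -0.9  3.2] 0.0136 23.6 [-0.46  0.41  1.42 -0.    1.32 -1.14]
4.64 [ 0.524  -0.1297  0.1906] [-1.2  0.1 -3.3] 0.0137 22.9 [-0.46  0.41  1.42  0.    1.32 -1.97]
(array([ 0.50023872, -0.12949462,  0.20411996]), np.float32(179.2482), (0.013352809473872185, 0.022179780527949333), np.int64(46))
5.4 [ 0.5242 -0.1298  0.191 ] [0.6 0.  0.1] 0.0451 0.0 [-0.46  0.41  1.42  0.    1.32 -1.97]
6.67 [ 0.5291 -0.0475  0.2595] [-0.  -0.5 -0.3] 0.0452 0.0 [-0.31  0.34  1.32 -0.    1.48 -1.83]
(array([ 0.497868  , -0.12651299,  0.19065543]), np.float32(179.2613), (0.006773836445063353, 0.0159504022449255), np.int64(27))
(array([ 0.52411598, -0.12605032,  0.1893873 ]), np.float32(175.10912), (0.026816386729478836, 0.08357284218072891), np.int64(202))
```

The handle is in the slot and its top is at 0.190, so the pin is riding on the flange. Now the hub: grip it and check centring first.

```bash
cat > p2.py <<'E'
from h import *
s=lambda:(lambda t:print(round(t['time_s'],2),np.round(t['ee_pos'],4),np.round(t['ft_force'],1),np.round(t['moment'],2),round(t['gripper_width'],4),round(t['grasp_force'],1),np.round(t['qpos'],3)))(r.read_state())
def turn(deg):
    a=np.array(r.read_state()['qpos']); global tgt; tgt=tgt.copy(); tgt[5]-=np.radians(deg); r.move_joints(tgt)
E
python3 - <<'E'
import p2; from p2 import *
r.grip(.062,40)
a=np.array(r.read_state()['qpos']); a[5]=1.4; r.move_joints(a)
h=[.5292,-.0483,.137]
print(r.move_straight(h,max_speed=.1,until_force=15)); s()
p2.tgt=np.array(r.read_state()['qpos'])
r.grip(.03,40); s()
turn(45); s()
turn(45); s()
for n in('top','scene'):
    im,d=snap(n); print(handle(n,im,d)); save(n+'2.png',im); np.savez(n+'2.npz',im=im,d=d)
np.save('tgt.npy',p2.tgt)
E
```

```text
False
11.18 [ 0.5294 -0.0484  0.1375] [1.4 0.1 0.2] [-0.07  0.    0.03] 0.0618 0.0 [-0.314  0.454  1.518 -0.     1.169  1.401]
11.47 [ 0.5293 -0.0492  0.1378] [-2.5 -3.8  3.7] [-0.92  0.43 -0.07] 0.0427 41.0 [-0.315  0.453  1.518 -0.002  1.169  1.401]
12.25 [ 0.5291 -0.0484  0.1378] [-5.1 -0.8  3.9] [-0.25  0.6   0.18] 0.0425 40.9 [-3.140e-01  4.530e-01  1.518e+00 -1.000e-03  1.169e+00  6.170e-01]
13.03 [ 0.5284 -0.0479  0.1378] [-9.5  1.4  6.7] [0.12 0.99 0.21] 0.0429 41.4 [-0.314  0.453  1.519 -0.     1.171 -0.169]Traceback (most recent call last):
  File "<stdin>", line 11, in <module>
  File "h.py", line 27, in handle
    zt=np.percentile(P[m][:,2],70);
    return _quantile_unchecked(
        a, q, axis, out, overwrite_input, method, keepdims, weights)
    return _ureduce(a,
                    func=_quantile_ureduce_func,
    ...<5 lines>...
                    overwrite_input=overwrite_input,
                    method=method)
    r = func(a, **kwargs)
    result = _quantile(arr,
                       quantiles=q,
    ...<2 lines>...
                       out=out,
                       weights=wgt)
    slices_having_nans = np.isnan(arr[-1, ...])
                                  ~~~^^^^^^^^^
IndexError: index -1 is out of bounds for axis 0 with size 0
```

```bash
python3 - <<'E'
from h import *
im,d=snap('top'); im2,d2=snap('scene'); print(handle('scene',im2,d2))
np.savez('top2.npz',im=im,d=d)
a=cv2.resize(im[172:272,270:400],None,fx=3,fy=3,interpolation=cv2.INTER_CUBIC)
b=cv2.resize(im2[145:275,185:300],None,fx=300/130,fy=300/130,interpolation=cv2.INTER_CUBIC)
save('crop2.png',np.hstack([a,b]))
E
```

```text
(array([ 0.52509058, -0.12641416,  0.18936258]), np.float32(176.31026), (0.026807092130184174, 0.0844387486577034), np.int64(199))
```

View pics/crop2.png

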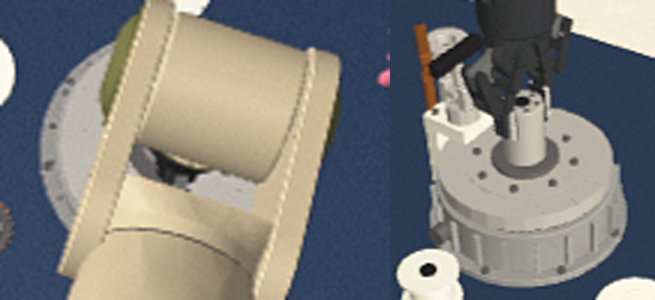

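The scene crop shows the gripper on the hub at (525,105) and the handle in the slot at (455,55). The keyway has turned out of view. I'll turn on to 150° and then creep.

```bash
cat > p3.py <<'E'
import p2; from p2 import *
p2.tgt=np.load('tgt.npy') if __import__('os').path.exists('tgt.npy') else None
if p2.tgt is None:
    t=np.array(r.read_state()['qpos']); t[5]=1.401-np.pi/2; p2.tgt=t
tot=90
turn(40); tot+=40
turn(20); tot+=20; s()
for i in range(22):
    im,d=snap('scene'); z=handle('scene',im,d)[0][2]
    t=r.read_state(); print(round(tot,1),round(z,4),round(t['time_s'],2),np.round(t['moment'][2],2),np.round(t['ft_force'],0))
    if z<.182 or abs(t['moment'][2])>2 or t['time_s']>42: break
    turn(.8); tot+=.8; r.dwell(.1)
s(); np.save('tgt.npy',p2.tgt)
E
python3 p3.py
```

```text
14.31 [ 0.5274 -0.0483  0.1378] [-10.2  -4.9   5. ] [-0.16  1.    0.23] 0.043 41.3 [-3.140e-01  4.520e-01  1.520e+00 -1.000e-03  1.173e+00 -1.216e+00]
150 0.1897 14.36 0.25 [-10.  -5.   5.]
150.8 0.1895 14.76 -0.0 [-10.  -5.   4.]
151.6 0.1896 15.16 -0.14 [-9. -4.  4.]
152.4 0.1895 15.56 -0.07 [-9. -5.  6.]
153.2 0.1894 15.96 -0.08 [-10.  -6.   5.]
154.0 0.1897 16.36 -0.02 [-10.  -5.   5.]
154.8 0.1764 16.76 0.03 [-10.  -6.   6.]
16.76 [ 0.5273 -0.0483  0.1378] [-10.2  -5.7   5.6] [-0.2   1.12  0.03] 0.0431 41.2 [-3.150e-01  4.520e-01  1.520e+00 -1.000e-03  1.173e+00 -1.299e+00]
```

The pin dropped: the handle top is at 0.176, which is fully home. I'll centre the keyway slightly, release, retreat and verify.

```bash
python3 - <<'E'
import p2; from p2 import *
p2.tgt=np.load('tgt.npy'); turn(.8); s()
r.grip(.062); e=r.read_state()['ee_pos']
r.move_straight([e[0],e[1],.27],max_speed=.1); 
t=np.array(r.read_state()['qpos']); r.goto([.30,-.40,.30],q(np.radians(90))); s()
out=[]
for n in('top','scene'):
    im,d=snap(n); print(n,handle(n,im,d)); out.append(im)
a=cv2.resize(out[0][172:272,270:400],None,fx=3,fy=3,interpolation=cv2.INTER_CUBIC)
b=cv2.resize(out[1][145:275,185:300],None,fx=300/130,fy=300/130,interpolation=cv2.INTER_CUBIC)
save('crop3.png',np.hstack([a,b]))
E
```

```text
17.01 [ 0.5273 -0.0483  0.1378] [-9.4 -5.2  5.9] [-0.17  1.08 -0.12] 0.043 41.2 [-3.150e-01  4.520e-01  1.520e+00 -1.000e-03  1.173e+00 -1.313e+00]
20.36 [ 0.3005 -0.3996  0.2999] [-0.1 -0.1  1.2] [ 0.03 -0.03 -0.01] 0.0619 0.0 [-1.163  0.256  1.324  0.     1.562 -2.735]
top (array([ 0.52333385, -0.13159208,  0.17698258]), np.float32(176.47316), (0.014921951107680798, 0.07018803805112839), np.int64(192))
scene (array([ 0.52297729, -0.12756322,  0.17551775]), np.float32(175.74187), (0.023860009387135506, 0.0807761698961258), np.int64(175))
```

View pics/crop3.png

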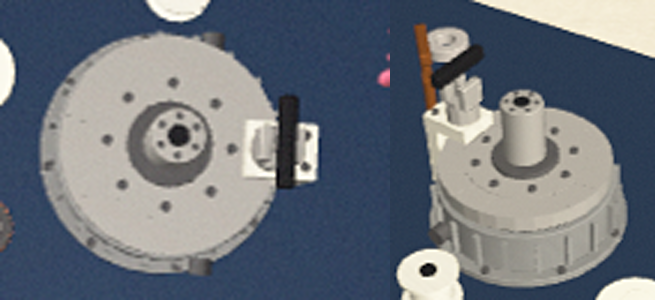

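The crop shows the handle at (288,142), in line with the slot. Both cameras put its top at about 0.176, so the pin is home, the keyway is hidden under the collar, and the robot is clear of everything.

```bash
python3 -c "
from h import *
print(order.close_job())"
```

```text
the job is handed in; nothing more can be done
None
```

The joint is locked at zero: the pin is fully home in the keyway (handle top at about 0.176 m in both cameras), the parts lying around it were left alone, and the job was handed in at about 20 s on the robot's clock.

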